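# Set out the parts for the housing rebuild

### The job

Set out the parts for the rebuild around the grey casting and the tin of nails, which mark the front row and stay where they are: lay the bearing flat on top of the casting, centred over its bore, and stand the bolt upright on its head on the bench, in line with the casting and the tin and halfway between them. Then fill the back row, 8 cm behind the front one (centre to centre, square to the row, on the side away from the robot): the black roll of tape flat directly behind the bolt, and the spark plug lying directly behind the tin. Do not disturb the tape measure or the screwdriver.

Things in the scene. Friction and masses are not known exactly. Their poses are not given: they have to be found in the camera images.
- cast_block: grey cast housing, a block 66 (x) x 74 (y) x 47 mm high with an upright round bore of 38 mm through its middle; origin at the centre of its underside, x points away from the robot (turned by 0.05 to 0.3 rad towards -y), y is the line of the row: the tin always stands on it, 200 mm off, at +y (left) or -y (right). A landmark that stays where it is, about 0.8 kg
- tin: round open tin of nails, 77 mm across, 36 mm high; origin at the centre of its underside, axes parallel to the casting's (x away from the robot). A landmark that stays where it is, 0.6 kg
- bearing: ball bearing, a steel ring 42 mm across and 15 mm thick, lying flat; origin at the centre of its underside, z up. About 0.07 kg
- bolt: M12 hexagon bolt standing upright on its head, 69 mm tall; head 27 x 23 mm and 9 mm high at the bottom, above it the 12 mm shank; origin at the centre of its underside, z up. 0.08 kg
- tape_roll: small black roll of insulating tape, lying flat, 53 mm across, 19 mm high; origin at the centre of its underside, z up. To be handled as a solid disc; 0.05 kg
- spark_plug: old white and steel spark plug lying on its side, 66 mm long (its y axis), 21 mm thick; it lies steady (does not roll); origin at the middle of its length, at its underside. About 0.05 kg
- tape_measure: black and yellow tape measure, 71 x 82 x 33 mm, between the yellow and the red case; a bystander
- screwdriver_yel: screwdriver with a yellow and black handle, 20 x 164 x 20 mm, near the right edge of the bench; a bystander
There are look-alikes about, which are no part of the job. There is more than one size of the tape_roll; the one meant has the size given above.

How it is judged:
At the end, for the whole second after the job is handed in: Bearing flat on the casting, within 8 mm of its bore. Bolt upright on the row, halfway; tape roll flat 80 mm behind it; plug lying 80 mm behind the tin: each within 15 mm (roll 20 mm along the row). Landmarks and bystanders within 20 mm of their start. All released, at rest (horizontal distance between bearing and cast_block below 0.008 m and z of bearing in the frame of cast_block between 0.042 and 0.052 m and angle between each of bearing, bolt, tape_roll's own z axis and vertical below 0.15 rad and horizontal distance between bolt and cast_block between 0.085 and 0.115 m and horizontal distance between bolt and tin between 0.085 and 0.115 m and x of bolt in the frame of cast_block between -0.015 and 0.015 m and height (world z) of each of bolt, tape_roll below 0.01 m and x of tape_roll in the frame of cast_block between 0.065 and 0.095 m and horizontal distance between tape_roll and bolt between 0.065 and 0.095 m and ((y of tape_roll in the frame of cast_block between 0.08 and 0.12 m and y of tin in the frame of cast_block between 0.15 and 0.25 m) or (y of tape_roll in the frame of cast_block between -0.12 and -0.08 m and y of tin in the frame of cast_block between -0.25 and -0.15 m)) and x of spark_plug in the frame of tin between 0.065 and 0.095 m and y of spark_plug in the frame of tin between -0.015 and 0.015 m and height (world z) of spark_plug below 0.015 m and angle between spark_plug's own y axis and vertical above 1.4 rad and linear speed of each of cast_block, tin, bolt, tape_roll, spark_plug, bearing below 0.02 m/s and distance of each of cast_block, tin, tape_measure, screwdriver_yel from where it was at the start of the episode below 0.02 m); the robot touches nothing.
It fails at once if a bystander is pushed away (30 mm) (distance of any of tape_measure, screwdriver_yel from where it was at the start of the episode above 0.03 m).
It fails at once if the casting or the tin is pushed away (30 mm) (distance of any of cast_block, tin from where it was at the start of the episode above 0.03 m).
It also fails if it takes over 104 s, if anything falls off the work surface, if the arm or the gripper's body presses on something with over 40 N, if the wrist force passes 120 N, or if a joint passes its speed limit or range.

### The arm

A 7-joint arm with a two-finger parallel gripper is mounted at the origin on the work surface; the furniture and walls round the work are solid. World frame = base frame: x ahead of the robot, y to its left, z up, the work surface at z = 0. Lengths are in m, angles in rad, forces in N, time in s.
With the tool pointing down it reaches from about 0.4 to 0.85 m from the base axis. Payload 4.5 kg.
Tool frame: the origin (TCP) lies midway between the tips of the shut fingers; the grasp point (between the pads) lies 19 mm behind it; z points along the fingers, y is the direction in which the jaws open and shut (so a half turn about z gives the same grasp; the last joint's range is limited). The gripper opens to 88 mm and grips with 3 to 60 N. Pads are 18 mm wide; open, the fingers measure 123 mm over their backs; the gripper's body (75 mm by 187 mm) begins 45 mm behind the grasp point.
Start: joints at [-1.21, 0.689, -0.195, 1.565, 0.157, 0.902, -0.215], TCP at [0.201, 0.592, 0.239] pointing down, gripper open.
Joint ranges: [-3.01, 3.01], [-0.46, 2.08], [-1.47, 1.51], [0.13, 2.56], [-1, 4.14], [0.04, 2.09], [-2.66, 2.66]. Speed limits (rad/s): [2.57, 2.57, 3.14, 3.14, 3.14, 3.14, 3.14].

### API

Orientations are given as a unit quaternion [x, y, z, w].
In Python, from plant import r gives the robot as it stands.
- The arm moves only by the tool play_rows, never from a script. Its argument "targets" is a list of rows, each a list of 6 numbers: the shift along the tool's x, y, z in m, then the turn, a rotation vector about the tool's x, y, z in rad. In form: [[tx, ty, tz, rx, ry, rz], ...]. A call has 1 to 5 rows; each row shifts and turns the pose as measured when the row begins, along the tool's axes as they then stand; what a row does not reach is not made up. A row lasts 1/12 s, in which the tool goes at most 41.7 mm and 7.16 degrees, less where a joint would pass 70% of its speed; a pose out of reach is approached as far as the arm can. A call is refused whole if a number of a shift passes 0.0417 or a number of a turn 0.125, either way. A call with a gripper value outside its range is refused whole. "hand" is the opening, from 0 (shut) to 1 (fully open), set as the call begins (left out, the last holds). The fingers move at their own pace and stop on an object; "squeeze" is the grip in N (left out, the last holds). Time passes only in rows, so rows that do not move let the fingers close. It gives the time, the measured TCP pose, the force and the opening at its end, in the units of the state.
- r.get_state(): the state, without advancing time (a new reading comes with each control period).
- r.snapshot(name): name is "scene" or "top" or "wrist"; returns the picture (480x640x3 uint8, blue, green, red); there is no depth.
- r.get_calibration(name): a dict with "intrinsics" (3x3 intrinsics, pixels), "R" (3x3) and "t" (3): a world point X has camera coordinates R X + t; the wrist camera has in their place "hand_eye" (4x4, takes a point from camera to tool coordinates, whose origin is the TCP and whose axes are the flange's). Camera axes: x right, y down, z forward; pixel columns grow to the right and rows downward; lengths in m; the calibration is good to about 2 mm. The wrist camera is an equidistant fisheye: a pixel r from the principal point sees the ray r / f radians off the axis. A picture is of the moment at which its call begins: read the wrist's pose just before it. get_calibration takes no time and is no camera call.
- r.finish_job(): hands the job in, once; it reports no verdict.
Trained networks look in the newest picture that a camera, given by its name, has taken for a name from the list of things; names that differ only in an ending like _2 or _b are one class to them, and where a whole thing is asked for, a point or a joint stands for the part that bears it (a point fixed in the world has none). Each returns a list of dicts, best first, with "confidence" (0 to 1); they miss things now and then, are a little off and sometimes report something else, mostly with a low value. They report only what shows in the picture. A call takes as long as a camera call. They do not tell look-alikes from the thing itself.
- r.search_frame(query, camera): "bbox" ([left, top, right, bottom] in pixels, round what is visible of it).
- r.tip_of(query, camera): "uv" ([column, row] in pixels: a listed point, or the origin of a listed thing).
The state is a dict: "clock": time; "q": joint angles; "qd": joint speeds; "joint_torque": joint torques, N m; "tool_pos": TCP position; "eef_rot": TCP orientation; "contact_force": force on the tool from outside, world axes, zero at the start; "moment": the same for the moment, N m; "opening": opening from 0.0 (shut) to 1.0 (fully open).
Only numpy, scipy, OpenCV 4.12 (cv2) and the standard library are available. Lean on these libraries where they do the work, as an engineer would, in place of code of your own. Each camera call takes 0.05 s, during which the arm holds its last target. There are 200 camera calls.

## Working session

There is one attempt and no reset: what is moved stays moved. The work goes in short steps, Python scripts to look and compute and a tool call to move; the robot and the scene stay as the last step left them, time stands still between calls to the robot, and variables do not carry over. Pictures are saved under pics/ and viewed, on a budget of 14 in all, crops included, one or two more only if the job needs it, and the job is handed in when it is done.

Besides the shell and the picture viewer there is one more tool, called after ">>>" as name([rows], argument=value, ...), one row to a line, values as JSON. play_rows: Moves the arm, as the interface text tells. Its arguments: {"type":"object","properties":{"targets":{"type":"array","items":{"type":"array","items":{"type":"number"}}},"hand":{"type":"number"},"squeeze":{"type":"number"}},"required":["targets"]}

```bash
ls; mkdir -p pics
cat > h.py <<'E'
import numpy as np, cv2, json
from plant import r
from scipy.spatial.transform import Rotation as R
def pix2w(cam,uv,z):
    c=r.get_calibration(cam); K=np.array(c["intrinsics"]); Rm=np.array(c["R"]); t=np.array(c["t"])
    d=Rm.T@np.linalg.inv(K)@np.array([uv[0],uv[1],1.]); o=-Rm.T@t
    return o+d*(z-o[2])/d[2]
def w2pix(cam,X):
    c=r.get_calibration(cam); p=np.array(c["intrinsics"])@(np.array(c["R"])@np.array(X)+np.array(c["t"])); return p[:2]/p[2]
E
python3 - <<'E'
from h import *
s=r.get_state(); print(s)
for n in ("top","scene"):
    cv2.imwrite(f"pics/{n}0.png",r.snapshot(n)); c=r.get_calibration(n); print(n,{k:np.round(v,3).tolist() if not isinstance(v,str) else v for k,v in c.items()})
print(r.get_calibration("wrist"))
for n in ("top",):
  for q in "cast_block tin bearing bolt tape_roll spark_plug tape_measure screwdriver_yel".split():
    for d in r.search_frame(q,n)[:4]: print(n,q,np.round(d["bbox"],0),round(d["confidence"],2))
    for d in r.tip_of(q,n)[:4]: print("   tip",np.round(d["uv"],1),round(d["confidence"],2),np.round(pix2w(n,d["uv"],0),3))
E
```

```text
pics
{'clock': 0.0, 'q': array([-1.21021284,  0.69000426, -0.19452686,  1.56632149,  0.15730664,
        0.90247243, -0.21509888]), 'qd': array([ 0.00025415, -0.00084922, -0.0004761 , -0.00322488,  0.00138312,
        0.00152601,  0.00082213]), 'joint_torque': array([-2.46696627e-04, -5.27563119e+01, -1.26707599e+00, -1.53427631e+01,
       -5.26689040e-02,  6.54828415e-03,  1.65065730e-04]), 'tool_pos': array([0.20046599, 0.59132783, 0.2379037 ]), 'eef_rot': array([ 1.62617875e-01,  9.86688707e-01, -9.02080597e-04, -8.69231949e-05]), 'contact_force': array([-0.49780551,  0.56193978, -0.32194275]), 'moment': array([-0.0096884 ,  0.0136107 ,  0.00380961]), 'opening': 0.9988036164980962}
top {'intrinsics': [[559.344, 0.0, 324.221], [0.0, 559.344, 242.356], [0.0, 0.0, 1.0]], 'R': [[-0.062, -0.998, -0.004], [-0.977, 0.061, -0.204], [0.204, -0.008, -0.979]], 't': [-0.088, 0.463, 1.265]}
scene {'intrinsics': [[545.614, 0.0, 326.82], [0.0, 545.614, 238.722], [0.0, 0.0, 1.0]], 'R': [[0.814, -0.581, -0.002], [-0.36, -0.503, -0.786], [0.456, 0.64, -0.618]], 't': [-0.442, 0.127, 1.168]}
{'intri
[... 713 characters left out ...]
 [ 0.491 -0.091  0.   ]
   tip [366.5 254.6] 0.23 [ 0.43  -0.218  0.   ]
top bearing [369. 204. 383. 227.] 0.66
   tip [376.7 213. ] 0.7 [ 0.532 -0.251  0.   ]
top bolt [179. 190. 191. 204.] 0.69
   tip [182.9 198.2] 0.58 [0.6   0.225 0.   ]
top tape_roll [411. 229. 429. 251.] 0.76
top tape_roll [378. 291. 395. 304.] 0.64
   tip [416.9 239.9] 0.71 [ 0.459 -0.343  0.   ]
   tip [383.  297.5] 0.44 [ 0.324 -0.249  0.   ]
top spark_plug [354. 250. 381. 257.] 0.7
   tip [365.7 259.2] 0.52 [ 0.419 -0.215  0.   ]
top tape_measure [321. 271. 361. 310.] 0.67
   tip [337.  292.1] 0.85 [ 0.344 -0.14   0.   ]
top screwdriver_yel [444. 237. 501. 264.] 0.75
   tip [476.7 255.8] 0.75 [ 0.411 -0.483  0.   ]
```

Run:
```python
import cv2
a=cv2.imread("pics/top0.png")[150:330,150:520]
cv2.imwrite("pics/top0c.png",cv2.resize(a,None,fx=2.16,fy=2.16,interpolation=cv2.INTER_CUBIC))
```

```text
(no output)
```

View pics/top0c.png

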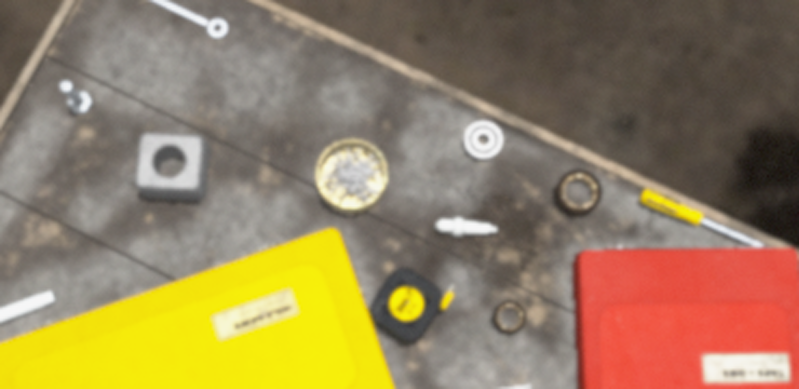

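View pics/scene0.png

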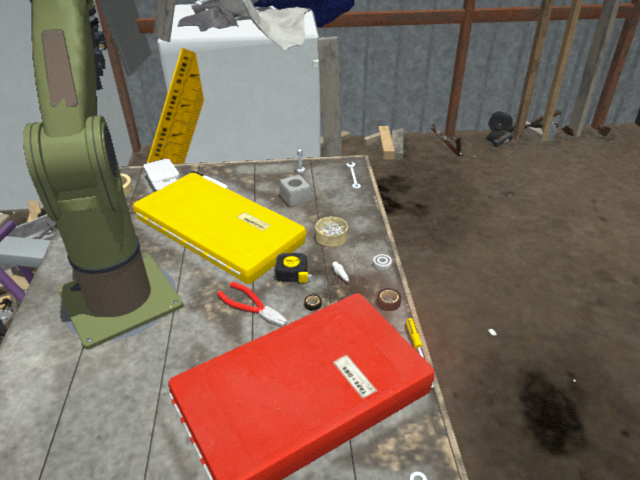

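>>> play_rows([
  [-0.03,-0.028,0,0,0,-0.06],
  [-0.03,-0.028,0,0,0,-0.06],
  [-0.03,-0.028,0,0,0,-0.06],
  [-0.028,-0.03,0,0,0,0],
  [-0.028,-0.03,0,0,0,0],
])

```text
clock: 1.32
tool_pos: [0.3063, 0.4265, 0.2372]
eef_rot: [0.058, 0.998, 0.006, -0.003]
contact_force: [1.1, 0.1, 0.3]
opening: 1.001
```

>>> play_rows([
  [-0.025,-0.032,0,0,0,0],
  [-0.025,-0.032,0,0,0,0],
  [-0.025,-0.032,0,0,0,0],
  [-0.025,-0.032,0,0,0,0],
  [-0.025,-0.032,0,0,0,0],
])

```text
clock: 1.73
tool_pos: [0.415, 0.2481, 0.2355]
eef_rot: [0.058, 0.998, 0.007, -0.002]
contact_force: [0.6, 0.2, 0.1]
opening: 1.0
```

>>> play_rows([
  [-0.025,-0.032,0,0,0,0],
  [-0.025,-0.032,0,0,0,0],
  [-0.025,-0.032,0,0,0,0],
  [-0.025,-0.032,0,0,0,0],
  [-0.025,-0.032,0,0,0,0],
])

```text
clock: 2.15
tool_pos: [0.5227, 0.0695, 0.2341]
eef_rot: [0.058, 0.998, 0.008, 0.0]
contact_force: [1.8, 1.0, 0.2]
opening: 1.001
```

```bash
cat >> h.py <<'E'
def toolT():
    s=r.get_state(); T=np.eye(4); T[:3,:3]=R.from_quat(s["eef_rot"]).as_matrix(); T[:3,3]=s["tool_pos"]; return T
def wr2w(T,uv,z):
    c=r.get_calibration("wrist"); K=c["intrinsics"]; E=T@c["hand_eye"]
    p=np.array([(uv[0]-K[0,2])/K[0,0],(uv[1]-K[1,2])/K[1,1]]); a=np.linalg.norm(p)+1e-9
    d=E[:3,:3]@np.r_[np.sin(a)*p/a,np.cos(a)]; o=E[:3,3]; return o+d*(z-o[2])/d[2]
def w2wr(T,X):
    c=r.get_calibration("wrist"); K=c["intrinsics"]; E=np.linalg.inv(T@c["hand_eye"]); p=E[:3,:3]@np.array(X)+E[:3,3]
    a=np.arctan2(np.hypot(p[0],p[1]),p[2]); n=p[:2]/np.hypot(p[0],p[1])*a; return np.array([n[0]*K[0,0]+K[0,2],n[1]*K[1,1]+K[1,2]])
def rectify(T,img,z,cx,cy,half,px=400):
    # bird's eye view of plane z: column -> -y (right), row -> -x (down)
    g=np.linspace(half,-half,px); m=np.array([[w2wr(T,(cx+a,cy+b,z)) for b in g] for a in g],np.float32)
    return cv2.remap(img,m[...,0],m[...,1],cv2.INTER_CUBIC)
def go(X,yaw=None):
    """shift in tool axes to TCP X; yaw = desired world angle of tool y (rad, mod pi); turn incl. levelling"""
    T=toolT(); d=T[:3,:3].T@(np.array(X)-T[:3,3])
    y0=np.arctan2(T[1,1],T[0,1]); y1=y0 if yaw is None else y0+(yaw-y0+np.pi/2)%np.pi-np.pi/2
    D=np.array([[np.sin(y1),np.cos(y1),0],[-np.cos(y1),np.sin(y1),0],[0,0,-1]])
    rv=R.from_matrix(T[:3,:3].T@D).as_rotvec(); print("go d",np.round(d,4),"rot",np.round(rv,3),"tcp",np.round(T[:3,3],4))
def find(q,T,z,cam="wrist"):
    for d in r.search_frame(q,cam)[:3]:
        b=d["bbox"]; print(q,"box",np.round(b,0),round(d["confidence"],2),np.round(wr2w(T,[(b[0]+b[2])/2,(b[1]+b[3])/2],z),4))
    for d in r.tip_of(q,cam)[:3]: print("  tip",np.round(d["uv"],1),round(d["confidence"],2),np.round(wr2w(T,d["uv"],0),4))
def shot(name):
    T=toolT(); im=r.snapshot("wrist"); cv2.imwrite(f"pics/{name}.png",im); np.save(f"pics/{name}.npy",T); return T,im
E
python3 - <<'E'
from h import *
T,im=shot("w1")
print(np.round(r.get_state()["q"],2))
find("cast_block",T,.047); find("tin",T,.036)
E
```

```text
[ 0.02  0.58 -0.33  1.86  0.26  0.74  0.98]
cast_block box [316. 161. 398. 235.] 0.62 [0.5133 0.1077 0.047 ]
  tip [352.4 192.5] 0.93 [0.5154 0.1077 0.    ]
tin box [122. 158. 202. 241.] 0.79 [ 0.4917 -0.0816  0.036 ]
  tip [168.6 195.3] 0.7 [ 0.4924 -0.0891  0.    ]
```

View pics/w1.png

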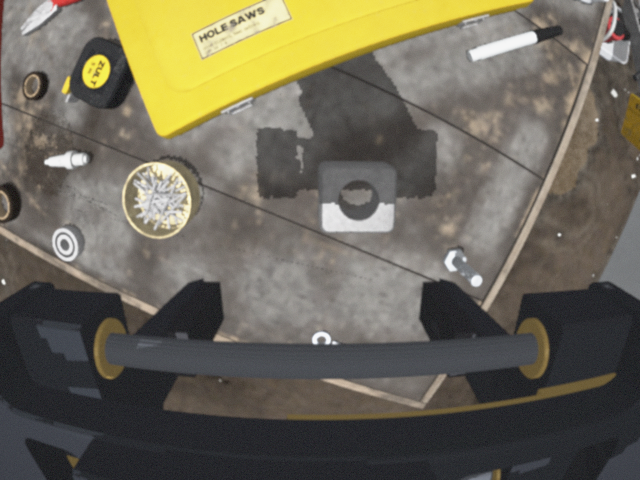

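```bash
cat >> h.py <<'E'
def circ(T,im,z,cx,cy,rad,half=.07,px=420,tol=.1):
    v=rectify(T,im,z,cx,cy,half,px); k=2*half/(px-1); g=cv2.GaussianBlur(cv2.cvtColor(v,cv2.COLOR_BGR2GRAY),(0,0),2)
    c=cv2.HoughCircles(g,cv2.HOUGH_GRADIENT_ALT,1.5,20,param1=120,param2=.5,minRadius=int(rad*(1-tol)/k),maxRadius=int(rad*(1+tol)/k))
    for a in (c[0][:4] if c is not None else []):
        print("circ",np.round([cx+half-a[1]*k,cy+half-a[0]*k,a[2]*k],4)); cv2.circle(v,(int(a[0]),int(a[1])),int(a[2]),(0,0,255),1)
    return v
E
python3 - <<'E'
from h import *
im=cv2.imread("pics/w1.png"); T=np.load("pics/w1.npy")
a=circ(T,im,.047,.518,.107,.019,tol=.2); b=circ(T,im,.036,.491,-.09,.0385,tol=.12)
cv2.imwrite("pics/r1.png",np.hstack([a,b])[:, :840][::1,::1])
cv2.imwrite("pics/r1.png",cv2.resize(np.hstack([a,b]),(800,400)))
E
```

```text
Traceback (most recent call last):
  File "h.py", line 36, in circ
    v=rectify(T,im,z,cx,cy,half,px); k=2*half/(px-1); g=cv2.GaussianBlur(cv2.cvtColor(v,cv2.COLOR_BGR2GRAY),(0,0),2)
  File "h.py", line 21, in rectify
    g=np.linspace(half,-half,px); m=np.array([[w2wr(T,(cx+a,cy+b,z)) for b in g] for a in g],np.float32)
                                               ~~~~^^^^^^^^^^^^^^^^^
  File "h.py", line 17, in w2wr
    c=r.get_calibration("wrist"); K=c["intrinsics"]; E=np.linalg.inv(T@c["hand_eye"]); p=E[:3,:3]@np.array(X)+E[:3,3]
ValueError: time passes only in moves, steps and waits
```

```bash
python3 - <<'E'
s=open("h.py").read()
s=s.replace('r.get_calibration("wrist")','WC').replace("def pix2w",'WC=r.get_calibration("wrist")\ndef pix2w',1)
open("h.py","w").write(s)
E
python3 - <<'E'
from h import *
im=cv2.imread("pics/w1.png"); T=np.load("pics/w1.npy")
a=circ(T,im,.047,.518,.107,.019,tol=.2); b=circ(T,im,.036,.491,-.09,.0385,tol=.12)
cv2.imwrite("pics/r1.png",cv2.resize(np.hstack([a,b]),(800,400)))
E
```

```text
circ [0.5153 0.1093 0.0187]
circ [ 0.4913 -0.0907  0.0392]
circ [ 0.4868 -0.0741  0.0373]
circ [ 0.4913 -0.0907  0.0355]
```

View pics/r1.png

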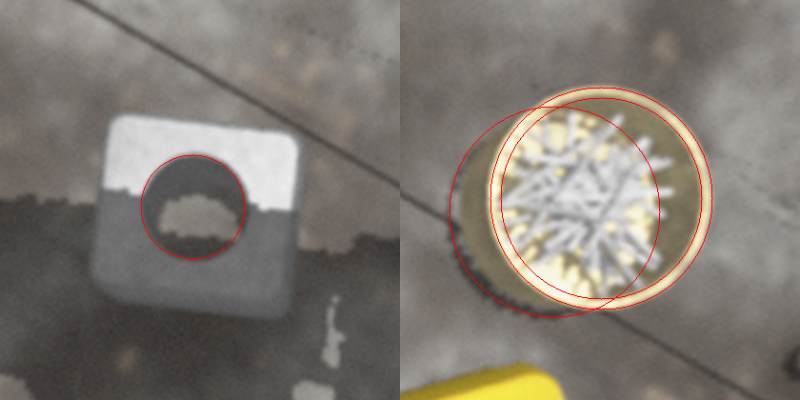

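Run:
```python
from h import *
im=cv2.imread("pics/w1.png"); T=np.load("pics/w1.npy")
find("bolt",T,.005); find("bearing",T,.015)
print(wr2w(T,(452,260),.005),wr2w(T,(476,281),.069))
X=wr2w(T,(452,260),.005); go([X[0],X[1],.16],1.452)
```

```text
bolt box [443. 249. 482. 284.] 0.68 [0.6116 0.2256 0.005 ]
  tip [454.9 259.1] 0.62 [0.6032 0.2181 0.    ]
  tip [165.3 194.1] 0.22 [ 0.4905 -0.0928  0.    ]
bearing box [ 56. 225.  83. 262.] 0.93 [ 0.5261 -0.2308  0.015 ]
bearing box [  1. 183.  22. 222.] 0.58 [ 0.4609 -0.3192  0.015 ]
  tip [ 69.5 240.1] 0.79 [ 0.5251 -0.2419  0.    ]
[0.60180311 0.21272786 0.005     ] [0.60175754 0.21496998 0.069     ]Traceback (most recent call last):
  File "<stdin>", line 5, in <module>
  File "h.py", line 29, in go
    rv=R.from_matrix(T[:3,:3].T@D).as_rotvec(); print("go d",np.round(d,4),"rot",np.round(rv,3),"tcp",np.round(T[:3,3],4))
       ~~~~~~~~~~~~~^^^^^^^^^^^^^^
  File "scipy/spatial/transform/_rotation.pyx", line 1143, in scipy.spatial.transform._rotation.Rotation.from_matrix
ValueError: Non-positive determinant (left-handed or null coordinate frame) in rotation matrix 0: [[-0.99997788 -0.00646473 -0.00156364]
 [-0.00643936  0.99985573 -0.01571801]
 [-0.00166503  0.01570759  0.99987524]].
```

```bash
sed -i 's/D=np.array.*/D=np.array([[-np.sin(y1),np.cos(y1),0],[np.cos(y1),np.sin(y1),0],[0,0,-1]])/' h.py
python3 - <<'E'
from h import *
go([.602,.214,.16],1.452)
E
```

```text
go d [-0.0646  0.1476  0.0763] rot [ 0.016 -0.002  0.006] tcp [0.5212 0.0734 0.234 ]
```

>>> play_rows([
  [-0.013,0.03,0.015,0.004,0,0.001],
  [-0.013,0.03,0.015,0.004,0,0.001],
  [-0.013,0.03,0.015,0.004,0,0.001],
  [-0.013,0.03,0.015,0.004,0,0.001],
  [-0.013,0.03,0.015,0,0,0],
])

```text
clock: 3.02
tool_pos: [0.6033, 0.216, 0.1607]
eef_rot: [0.06, 0.998, -0.004, 0.001]
contact_force: [0.3, 1.1, 1.1]
opening: 0.998
```

Run:
```python
from h import *
T,im=shot("w2"); find("bolt",T,.005); go([.602,.214,.03],1.452)
X=rectify(T,im,.069,.602,.214,.05); cv2.imwrite("pics/r2.png",np.hstack([cv2.resize(im[100:400,120:520],(533,400))[:, :400],X]))
```

```text
tip [323.9 216.9] 0.91 [0.6021 0.2183 0.    ]
go d [-0.0007 -0.0031  0.1296] rot [-0.006 -0.     0.003] tcp [0.6018 0.2179 0.1596]
```

View pics/r2.png

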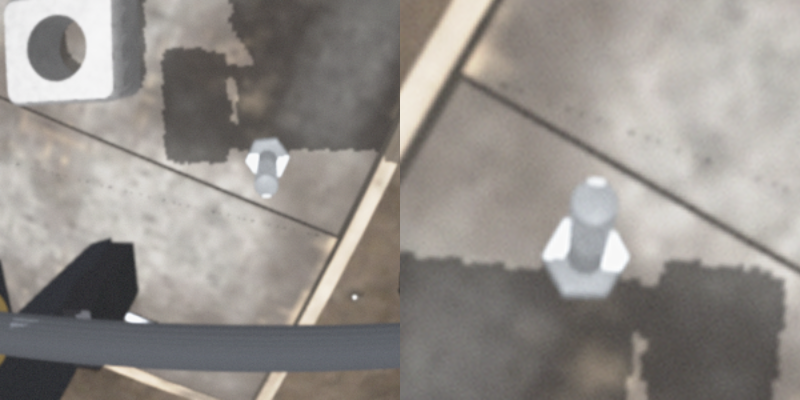

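>>> play_rows([
  [0,-0.002,0.0325,-0.003,0,0],
  [0,0,0.0325,-0.003,0,0],
  [0,0,0.0325,0,0,0],
  [0,0,0.03,0,0,0],
  [0,0,0,0,0,0],
], hand=0.5)

```text
clock: 3.58
tool_pos: [0.6028, 0.2146, 0.0337]
eef_rot: [0.057, 0.998, -0.0, 0.004]
contact_force: [-0.2, -1.2, 0.3]
opening: 0.642
```

>>> play_rows([
  [0,0,0,0,0,0],
  [0,0,0,0,0,0],
  [0,0,0,0,0,0],
  [0,0,0,0,0,0],
  [0,0,0,0,0,0],
], hand=0, squeeze=20)

```text
clock: 4.0
tool_pos: [0.605, 0.2134, 0.0411]
eef_rot: [0.057, 0.998, 0.0, 0.007]
contact_force: [-0.4, 0.4, 0.9]
opening: 0.267
```

>>> play_rows([
  [0,0,0,0,0,0],
  [0,0,0,0,0,0],
  [0,0,0,0,0,0],
  [0,0,0,0,0,0],
])

```text
clock: 4.33
tool_pos: [0.607, 0.2141, 0.0446]
eef_rot: [0.058, 0.998, 0.002, 0.01]
contact_force: [-0.4, -0.7, -0.4]
opening: 0.13
```

Run:
```python
from h import *
go([.5033,.0093,.1],1.452)
```

```text
go d [ 0.0785 -0.2151 -0.0579] rot [0.005 0.019 0.004] tcp [0.607  0.2141 0.0446]
```

>>> play_rows([
  [0,0,-0.035,0,0,0],
  [0,0,-0.035,0,0,0],
  [0.018,-0.036,0,0,0,0],
  [0.018,-0.036,0,0,0,0],
  [0.018,-0.036,0,0,0,0],
])

```text
clock: 4.75
tool_pos: [0.543, 0.1228, 0.1149]
eef_rot: [0.052, 0.999, 0.008, 0.013]
contact_force: [0.2, -0.7, -1.5]
opening: 0.131
```

>>> play_rows([
  [0.014,-0.036,0,0,0,0],
  [0.012,-0.036,0,0,0,0],
  [0,-0.028,0,0,0,0],
])

```text
clock: 5.0
tool_pos: [0.5002, 0.0219, 0.1132]
eef_rot: [0.05, 0.999, 0.007, 0.011]
contact_force: [1.0, -0.6, -1.4]
opening: 0.124
```

Run:
```python
from h import *
go([.5033,.0093,.044],1.452); s=r.get_state(); print(s["opening"],s["contact_force"])
T,im=shot("w3"); cv2.imwrite("pics/r3.png",im)
```

```text
go d [-0.0029 -0.0133  0.0691] rot [0.016 0.022 0.019] tcp [0.5002 0.0219 0.1132]
0.12355278756760689 [ 1.03940525 -0.56852602 -1.44671656]
```

View pics/r3.png

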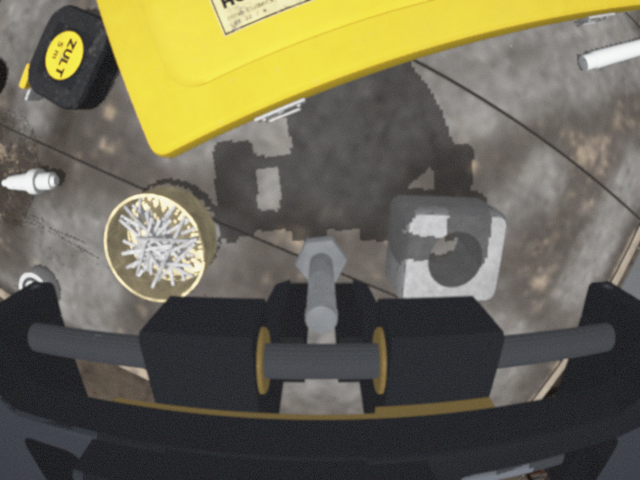

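Run:
```python
from h import *
T=np.load("pics/w3.npy")
print(wr2w(T,(321.5,318),.1385),wr2w(T,(321,260),.0715))
```

```text
[0.49433291 0.02311752 0.1385    ] [0.49664256 0.02381337 0.0715    ]
```

>>> play_rows([
  [-0.003,-0.0045,0.018,0.005,0.01,0.006],
  [-0.003,-0.0045,0.018,0.005,0.01,0.006],
  [-0.003,-0.0045,0.018,0.005,0.01,0.006],
  [0,0,0.008,0,0,0],
])

```text
clock: 5.38
tool_pos: [0.5098, -0.0062, 0.0514]
eef_rot: [0.069, 0.998, -0.004, -0.002]
contact_force: [0.5, 0.1, -1.1]
opening: 0.126
```

Run:
```python
from h import *
go([.5083,.0078,.044],1.452)
T,im=shot("w4"); cv2.imwrite("pics/r4.png",im[180:400,180:520]);
```

```text
go d [0.0034 0.0137 0.0073] rot [-0.007 -0.004 -0.018] tcp [ 0.5098 -0.0062  0.0514]
```

View pics/r4.png

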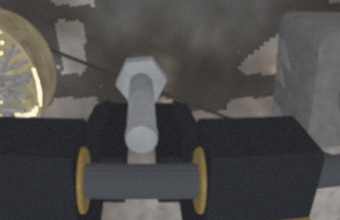

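>>> play_rows([
  [0.0015,0.0065,0.002,0,0,-0.009],
  [0.0015,0.0065,0.002,0,0,-0.009],
  [0,0,0.001,0,0,0],
])

```text
clock: 5.68
tool_pos: [0.5076, 0.0111, 0.0458]
eef_rot: [0.057, 0.998, -0.002, -0.003]
contact_force: [1.2, 0.1, -0.3]
opening: 0.13
```

Run:
```python
from h import *
T=np.load("pics/w4.npy")
print(wr2w(T,(322,314),.0768),wr2w(T,(322,258),.01))
go([.5083,.0078,.044],1.452); print(r.get_state()["contact_force"])
```

```text
[ 0.50314078 -0.00385234  0.0768    ] [ 0.5040041 -0.0042589  0.01     ]
go d [-0.0011 -0.0032  0.0018] rot [-0.005 -0.006  0.004] tcp [0.5076 0.0111 0.0458]
[ 1.20348193  0.10752608 -0.25054307]
```

>>> play_rows([
  [-0.001,-0.0035,0.002,0,0,0],
  [-0.001,0,0.002,0,0,0],
  [0,0,0.002,0,0,0],
])

```text
clock: 5.93
tool_pos: [0.5093, 0.009, 0.0431]
eef_rot: [0.055, 0.998, -0.003, -0.002]
contact_force: [-4.2, 0.7, 29.3]
opening: 0.127
```

>>> play_rows([
  [0,0,0.0015,0,0,0],
  [0,0,0.0015,0,0,0],
])

```text
clock: 6.1
tool_pos: [0.5093, 0.0087, 0.0433]
eef_rot: [0.055, 0.998, -0.003, -0.001]
contact_force: [-3.1, 1.3, 9.3]
opening: 0.127
```

>>> play_rows([
  [0,0,0,0,0,0],
  [0,0,0,0,0,0],
  [0,0,0,0,0,0],
  [0,0,0,0,0,0],
  [0,0,-0.005,0,0,0],
], hand=0.4)

```text
clock: 6.52
tool_pos: [0.5102, 0.0085, 0.0499]
eef_rot: [0.055, 0.998, -0.003, 0.001]
contact_force: [-0.3, -0.4, -0.9]
opening: 0.4
```

>>> play_rows([
  [0,0,-0.03,0,0,0],
  [0,0,-0.035,0,0,0],
  [0,0,-0.035,0,0,0],
  [0,0,-0.03,0,0,0],
  [0,0,0,0,0,0],
])

```text
clock: 6.93
tool_pos: [0.509, 0.0096, 0.1847]
eef_rot: [0.054, 0.999, -0.004, -0.002]
contact_force: [0.2, 0.7, 0.1]
opening: 0.4
```

Run:
```python
from h import *
T,im=shot("w5"); find("bolt",T,.0); go([.5251,-.2419,.16],1.452)
cv2.imwrite("pics/r5.png",im[120:420,100:500])
```

```text
bolt box [307. 195. 337. 229.] 0.81 [0.5075 0.0102 0.    ]
  tip [322.9 209.7] 0.98 [0.5054 0.0113 0.    ]
  tip [ 93.5 160.2] 0.67 [ 0.4255 -0.2141 -0.    ]
go d [-0.0465 -0.247   0.0216] rot [-0.01  -0.012  0.01 ] tcp [0.5059 0.0088 0.1797]
```

View pics/r5.png

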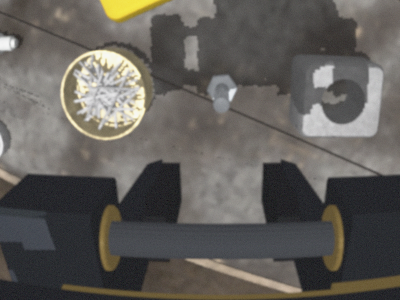

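>>> play_rows([
  [-0.0066,-0.035,0.003,-0.002,-0.002,0.002],
  [-0.0066,-0.035,0.003,-0.002,-0.002,0.002],
  [-0.0066,-0.035,0.003,-0.002,-0.002,0.002],
  [-0.0066,-0.035,0.003,-0.002,-0.002,0.002],
  [-0.0066,-0.035,0.003,-0.002,-0.002,0.002],
], hand=0.75)

```text
clock: 7.5
tool_pos: [0.5181, -0.1614, 0.1575]
eef_rot: [0.047, 0.999, 0.005, -0.006]
contact_force: [0.9, -0.6, 0.4]
opening: 0.739
```

>>> play_rows([
  [-0.0066,-0.035,0.003,0,0,0],
  [-0.0066,-0.035,0.003,0,0,0],
  [0,0,0,0,0,0],
  [0,0,0,0,0,0],
])

```text
clock: 7.83
tool_pos: [0.5174, -0.2457, 0.1407]
eef_rot: [0.054, 0.998, 0.004, -0.014]
contact_force: [-0.2, 1.4, 0.2]
opening: 0.749
```

Run:
```python
from h import *
T,im=shot("w6"); find("bearing",T,.015); find("spark_plug",T,.01)
v=circ(T,im,.015,.525,-.242,.021,tol=.15); w=circ(T,im,.019,.46,-.335,.0265,tol=.15); u=rectify(T,im,.01,.42,-.215,.07,420)
find("tape_roll",T,.019)
cv2.imwrite("pics/r6.png",cv2.resize(np.hstack([v,w,u]),(798,266)))
go([.525,-.242,.006],1.452)
```

```text
bearing box [301. 217. 355. 271.] 0.91 [ 0.5261 -0.2394  0.015 ]
  tip [327.8 239.5] 0.7 [ 0.5264 -0.2394  0.    ]
  tip [347.5 111.7] 0.62 [ 0.4276 -0.2138  0.    ]
circ [ 0.5248 -0.2392  0.0221]
circ [ 0.4588 -0.3387  0.0264]
tape_roll box [158. 141. 225. 208.] 0.72 [ 0.4602 -0.3361  0.019 ]
tape_roll box [261.   0. 306.  14.] 0.64 [ 0.3433 -0.2528  0.019 ]
  tip [191.3 170. ] 0.87 [ 0.4571 -0.3423  0.    ]
go d [-0.0089  0.0008  0.1371] rot [ 0.005 -0.025  0.016] tcp [ 0.5194 -0.243   0.1433]
```

View pics/r6.png

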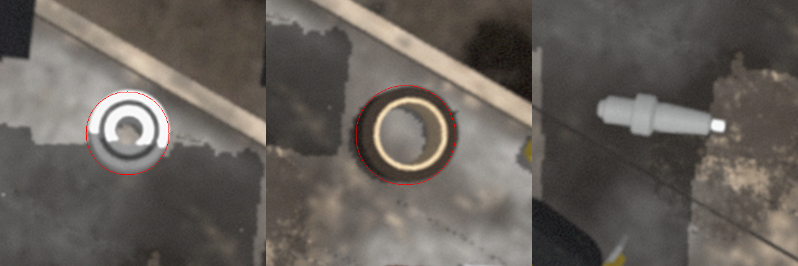

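>>> play_rows([
  [-0.003,0.002,0.033,0,-0.008,0.005],
  [-0.002,0.002,0.033,0,-0.008,0.005],
  [0,0,0.033,0,-0.008,0.005],
  [0,0,0.026,0,0,0],
  [0,0,0,0,0,0],
])

```text
clock: 8.6
tool_pos: [0.5304, -0.2345, 0.0188]
eef_rot: [0.055, 0.998, 0.002, 0.007]
contact_force: [-0.2, 0.0, -0.1]
opening: 0.75
```

Run:
```python
from h import *
go([.525,-.2393,.006],1.452)
```

```text
go d [ 0.005  -0.0054  0.0127] rot [0.005 0.013 0.009] tcp [ 0.5304 -0.2345  0.0188]
```

>>> play_rows([
  [0.003,-0.003,0.007,0.002,0.008,0.004],
  [0.002,-0.002,0.006,0.002,0.004,0.004],
  [0,0,0.001,0,0,0],
])

```text
clock: 8.85
tool_pos: [0.5262, -0.2374, 0.0059]
eef_rot: [0.058, 0.998, 0.001, 0.001]
contact_force: [0.1, -0.4, -0.5]
opening: 0.755
```

Run:
```python
from h import *
go([.525,-.2393,.006],1.452)
```

```text
go d [ 0.001  -0.0021 -0.0001] rot [0.001 0.002 0.003] tcp [ 0.5262 -0.2374  0.0059]
```

>>> play_rows([
  [0.0005,-0.001,0.0008,0,0,0],
  [0.0005,-0.001,0.0008,0,0,0],
  [0.0004,0,0.0008,0,0.001,0],
  [0.0004,0,0.0008,0,0.001,0],
  [0.0004,0,0.0008,0,0.001,0],
], hand=0.3, squeeze=20)

```text
clock: 9.27
tool_pos: [0.5265, -0.2408, 0.0063]
eef_rot: [0.059, 0.998, -0.0, 0.003]
contact_force: [-0.8, 2.0, 5.3]
opening: 0.455
```

>>> play_rows([
  [0.0004,0,0.0008,0,0.001,0],
  [0.0004,0,0.0008,0,0.001,0],
])

```text
clock: 9.43
tool_pos: [0.5265, -0.2408, 0.0063]
eef_rot: [0.059, 0.998, -0.001, 0.003]
contact_force: [-1.2, 0.7, 6.0]
opening: 0.454
```

>>> play_rows([
  [0,0,-0.03,0,0,0],
  [0,0,-0.035,0,0,0],
  [0,0,-0.035,0,0,0],
  [0,0,-0.035,0,0,0],
  [0.005,0.035,0,0,0,0],
])

```text
clock: 9.85
tool_pos: [0.5222, -0.2131, 0.1437]
eef_rot: [0.064, 0.998, -0.003, 0.0]
contact_force: [1.6, 0.0, -0.5]
opening: 0.458
```

>>> play_rows([
  [0.005,0.035,0,0,0,0],
  [0.005,0.035,0,0,0,0],
  [0.005,0.035,0,0,0,0],
  [0.005,0.035,0,0,0,0],
  [0.005,0.035,0,0,0,0],
])

```text
clock: 10.27
tool_pos: [0.5215, -0.0355, 0.1464]
eef_rot: [0.071, 0.997, -0.004, 0.005]
contact_force: [0.2, 0.3, -1.4]
opening: 0.454
```

>>> play_rows([
  [0.005,0.035,0,0,0,0],
  [0.005,0.035,0,0,0,0],
  [0.005,0.03,0,0,0,0],
  [0,0,0,0,0,0],
  [0,0,0,0,0,0],
])

```text
clock: 10.68
tool_pos: [0.5195, 0.082, 0.1463]
eef_rot: [0.064, 0.998, -0.001, 0.005]
contact_force: [0.4, -1.5, -1.4]
opening: 0.454
```

Run:
```python
from h import *
go([.5153,.1093,.1],1.452); print(r.get_state()["opening"])
```

```text
go d [0.0081 0.0266 0.0462] rot [-0.001  0.011 -0.009] tcp [0.5195 0.082  0.1463]
0.45401083389726093
```

>>> play_rows([
  [0.004,0.013,0.016,0,0.005,-0.005],
  [0.004,0.013,0.015,0,0.004,-0.004],
  [0,0,0.001,0,0,0],
  [0,0,0.001,0,0,0],
])

```text
clock: 11.02
tool_pos: [0.516, 0.1067, 0.1131]
eef_rot: [0.06, 0.998, -0.001, 0.002]
contact_force: [0.3, -0.2, 0.0]
opening: 0.452
```

Run:
```python
from h import *
T,im=shot("w7"); X=T[:3,3]; v=circ(T,im,X[2]+.0087,X[0],X[1],.021,half=.05,tol=.15); u=circ(T,im,.047,.5153,.1093,.019,tol=.2)
cv2.imwrite("pics/r7.png",np.hstack([v,u]))
find("bearing",T,X[2]+.0087)
go([.5153,.1093,.055],1.452)
```

```text
circ [0.5537 0.1031 0.02  ]
circ [0.5151 0.1096 0.0188]
bearing box [274. 251. 370. 344.] 0.6 [0.5103 0.1088 0.1218]
  tip [322.2 296.8] 0.71 [0.5664 0.1023 0.    ]
go d [0.0018 0.0027 0.0586] rot [-0.001  0.005 -0.003] tcp [0.5164 0.1065 0.1137]
```

View pics/r7.png

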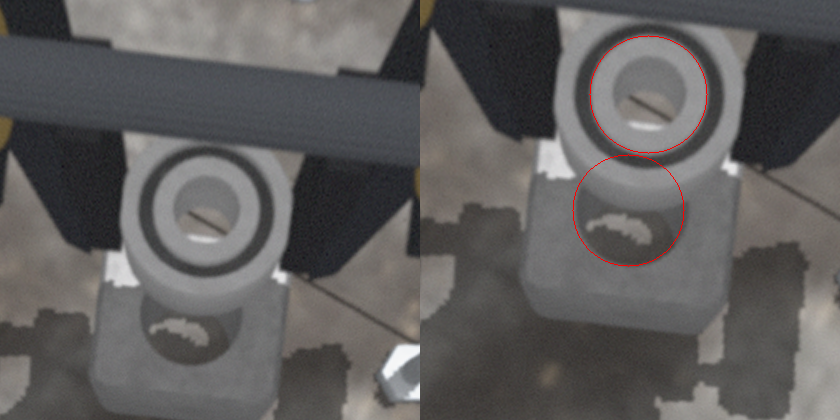

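>>> play_rows([
  [0.001,0.001,0.025,0,0.003,0],
  [0.0005,0.001,0.022,0,0.002,0],
  [0,0,0.005,0,0,0],
  [0,0,0.0008,0,0,0],
])

```text
clock: 11.5
tool_pos: [0.5194, 0.1043, 0.0631]
eef_rot: [0.065, 0.998, -0.0, 0.004]
contact_force: [0.1, 0.1, -0.8]
opening: 0.453
```

Run:
```python
from h import *
go([.5154,.1084,.0533],1.452)
```

```text
go d [0.0046 0.0036 0.0098] rot [-0.     0.008 -0.01 ] tcp [0.5194 0.1043 0.0631]
```

>>> play_rows([
  [0.003,0.0025,0.004,0,0.004,-0.005],
  [0.0025,0.002,0.003,0,0.004,-0.004],
  [0.0005,0,0.001,0,0,0],
])

```text
clock: 11.75
tool_pos: [0.5152, 0.1085, 0.0568]
eef_rot: [0.061, 0.998, -0.0, 0.001]
contact_force: [0.0, -0.4, -1.3]
opening: 0.453
```

Run:
```python
from h import *
go([.5154,.1084,.0533],1.452); print(r.get_state()["contact_force"])
```

```text
go d [-0.0002 -0.      0.0035] rot [ 0.     0.002 -0.003] tcp [0.5152 0.1085 0.0568]
[ 0.0069449  -0.39388948 -1.26241148]
```

>>> play_rows([
  [0,0,0.002,0,0,0],
  [0.0003,0,0.0018,0,0.001,0],
  [0.0003,0,0.0015,0,0.001,0],
])

```text
clock: 12.0
tool_pos: [0.5154, 0.109, 0.0531]
eef_rot: [0.061, 0.998, 0.0, 0.001]
contact_force: [-2.9, -1.4, 18.8]
opening: 0.455
```

>>> play_rows([
  [0.0003,0,0.0015,0,0.001,0],
])

```text
clock: 12.08
tool_pos: [0.5154, 0.109, 0.053]
eef_rot: [0.061, 0.998, 0.0, 0.002]
contact_force: [-3.8, -1.0, 23.0]
opening: 0.455
```

>>> play_rows([
  [0,0,-0.0005,0,0,0],
  [0,0,0,0,0,0],
  [0,0,0,0,0,0],
  [0,0,-0.002,0,0,0],
  [0,0,-0.015,0,0,0],
], hand=0.75)

```text
clock: 12.5
tool_pos: [0.5148, 0.1089, 0.0703]
eef_rot: [0.061, 0.998, -0.0, 0.001]
contact_force: [1.2, -0.3, 1.2]
opening: 0.747
```

>>> play_rows([
  [0,0,-0.03,0,0,0],
  [0,0,-0.03,0,0,0],
  [0,0,-0.03,0,0,0],
  [0,0,0,0,0,0],
  [0,0,0,0,0,0],
])

```text
clock: 12.92
tool_pos: [0.5145, 0.1092, 0.1649]
eef_rot: [0.06, 0.998, -0.0, 0.001]
contact_force: [-0.1, 0.1, 0.7]
opening: 0.749
```

Run:
```python
from h import *
T,im=shot("w8"); v=circ(T,im,.062,.5153,.1093,.021,half=.06,tol=.15); u=rectify(T,im,.047,.5153,.1093,.06,420); cv2.imwrite("pics/r8.png",np.hstack([v,u]))
go([.4588,-.3387,.16],1.452)
```

```text
circ [0.5139 0.1109 0.0201]
go d [ 0.0017 -0.4515  0.0048] rot [ 0.     0.002 -0.002] tcp [0.5149 0.1093 0.1648]
```

View pics/r8.png

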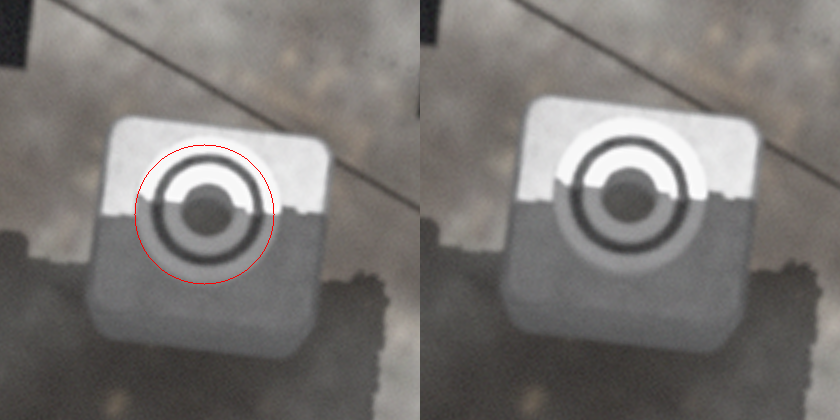

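>>> play_rows([
  [0,-0.038,0,0,0,0],
  [0,-0.038,0,0,0,0],
  [0,-0.038,0,0,0,0],
  [0,-0.038,0,0,0,0],
  [0,-0.038,0,0,0,0],
], hand=0.85)

```text
clock: 13.38
tool_pos: [0.4931, -0.0718, 0.1593]
eef_rot: [0.049, 0.999, 0.005, -0.0]
contact_force: [1.1, -0.0, -0.4]
opening: 0.85
```

>>> play_rows([
  [0,-0.038,0,0,0,0],
  [0,-0.038,0,0,0,0],
  [0,-0.038,0,0,0,0],
  [0,-0.038,0,0,0,0],
  [0,-0.038,0,0,0,0],
])

```text
clock: 13.8
tool_pos: [0.4686, -0.2686, 0.1501]
eef_rot: [0.047, 0.999, 0.007, -0.006]
contact_force: [1.4, -0.5, 0.1]
opening: 0.852
```

>>> play_rows([
  [0,-0.035,0,0,0,0],
  [0,-0.02,0,0,0,0],
  [0,0,0,0,0,0],
  [0,0,0,0,0,0],
])

```text
clock: 14.13
tool_pos: [0.4555, -0.3365, 0.1421]
eef_rot: [0.056, 0.998, 0.007, -0.011]
contact_force: [0.7, 0.7, 0.4]
opening: 0.85
```

Run:
```python
from h import *
T,im=shot("w9"); v=circ(T,im,.019,.4588,-.3387,.0265,half=.06,tol=.15);
find("tape_roll",T,.019); find("spark_plug",T,.01)
c=cv2.resize(im[0:420,100:540],(440,420)); cv2.imwrite("pics/r9.png",np.hstack([v[:, :360],c]))
go([.4588,-.3387,.008],1.452)
```

```text
circ [ 0.4599 -0.3414  0.0248]
tape_roll box [384.  31. 432.  79.] 0.78 [ 0.3281 -0.2554  0.019 ]
tape_roll box [279. 200. 348. 273.] 0.76 [ 0.4571 -0.3399  0.019 ]
  tip [404.7  54.5] 0.76 [ 0.3234 -0.2528  0.    ]
spark_plug box [428. 168. 507. 194.] 0.56 [ 0.428  -0.2131  0.01  ]
  tip [463.6 175.6] 0.92 [ 0.4246 -0.2124  0.    ]
go d [-0.0048 -0.0063  0.1355] rot [ 0.012 -0.021  0.013] tcp [ 0.4574 -0.3339  0.1437]
```

View pics/r9.png

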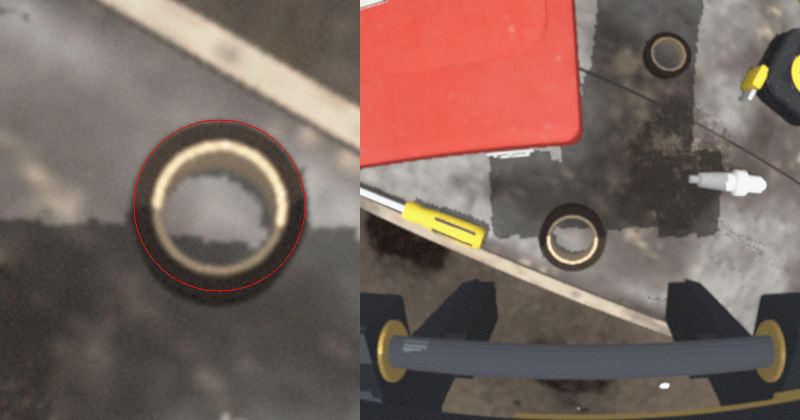

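>>> play_rows([
  [-0.001,-0.003,0.03,0.004,-0.006,0.004],
  [-0.001,-0.002,0.03,0.004,-0.006,0.004],
  [0,-0.002,0.025,0.003,-0.006,0.004],
  [0,0,0,0,0,0],
], hand=0.76)

```text
clock: 14.72
tool_pos: [0.4637, -0.3349, 0.0595]
eef_rot: [0.054, 0.999, 0.0, 0.003]
contact_force: [-0.6, 0.1, -0.4]
opening: 0.761
```

Run:
```python
from h import *
go([.459,-.340,.008],1.452)
```

```text
go d [ 0.0045 -0.0056  0.0514] rot [0.001 0.006 0.011] tcp [ 0.4637 -0.3349  0.0595]
```

>>> play_rows([
  [0.003,-0.003,0.012,0,0.003,0.005],
  [0.003,-0.003,0.012,0,0.003,0.005],
  [0.001,-0.001,0.008,0,0.001,0],
  [0,0,0.001,0,0,0],
])

```text
clock: 15.05
tool_pos: [0.4588, -0.3387, 0.0266]
eef_rot: [0.056, 0.998, 0.001, 0.001]
contact_force: [0.0, 0.8, -0.5]
opening: 0.759
```

Run:
```python
from h import *
go([.459,-.340,.008],1.452)
```

```text
go d [-0.0003 -0.0013  0.0186] rot [0.001 0.002 0.006] tcp [ 0.4588 -0.3387  0.0266]
```

>>> play_rows([
  [0,-0.001,0.009,0,0.001,0.003],
  [0,-0.0005,0.009,0,0.001,0.003],
  [0.0004,0,0.001,0,0.001,0],
])

```text
clock: 15.3
tool_pos: [0.4594, -0.3411, 0.0073]
eef_rot: [0.06, 0.998, 0.0, 0.001]
contact_force: [0.4, 0.3, -0.2]
opening: 0.763
```

>>> play_rows([
  [0.0004,0,0.0008,0,0.001,0],
  [0.0004,0,0.0008,0,0.001,0],
  [0.0004,0,0.0008,0,0.001,0],
  [0.0004,0,0.0006,0,0.001,0],
  [0.0004,0,0.0004,0,0.001,0],
], hand=0.4, squeeze=20)

```text
clock: 15.72
tool_pos: [0.4583, -0.3413, 0.0048]
eef_rot: [0.06, 0.998, -0.0, -0.001]
contact_force: [-0.0, 0.1, -0.8]
opening: 0.565
```

Run:
```python
from h import *
go([.5845,.0012,.1],1.452)
```

```text
go d [-0.0841  0.355  -0.0956] rot [-0.001 -0.001 -0.001] tcp [ 0.4583 -0.3413  0.0048]
```

>>> play_rows([
  [0,0,-0.02,0,0,0],
  [0,0,-0.035,0,0,0],
  [0,0,-0.035,0,0,0],
  [0,0,-0.03,0,0,0],
  [-0.009,0.037,0,0,0,0],
])

```text
clock: 16.13
tool_pos: [0.4662, -0.3136, 0.1274]
eef_rot: [0.067, 0.998, -0.002, -0.005]
contact_force: [0.4, -1.1, -0.8]
opening: 0.57
```

>>> play_rows([
  [-0.009,0.037,0,0,0,0],
  [-0.009,0.037,0,0,0,0],
  [-0.009,0.037,0,0,0,0],
  [-0.009,0.037,0,0,0,0],
  [-0.009,0.037,0,0,0,0],
])

```text
clock: 16.55
tool_pos: [0.5382, -0.1364, 0.1302]
eef_rot: [0.074, 0.997, -0.005, -0.001]
contact_force: [0.5, -0.7, -0.4]
opening: 0.568
```

>>> play_rows([
  [-0.009,0.037,0,0,0,0],
  [-0.009,0.037,0,0,0,0],
  [-0.009,0.037,0,0,0,0],
  [0,0,0,0,0,0],
  [0,0,0,0,0,0],
])

```text
clock: 16.97
tool_pos: [0.5857, -0.0116, 0.1304]
eef_rot: [0.066, 0.998, -0.001, 0.002]
contact_force: [-0.8, 0.1, -0.9]
opening: 0.57
```

Run:
```python
from h import *
go([.584,.001,.03],1.452); print(r.get_state()["opening"])
```

```text
go d [0.0037 0.0124 0.1004] rot [-0.001  0.003 -0.014] tcp [ 0.5857 -0.0116  0.1304]
0.5704860744346039
```

>>> play_rows([
  [0.001,0.006,0.03,0,0.001,-0.007],
  [0.001,0.006,0.03,0,0.001,-0.006],
  [0,0.001,0.025,0,0.002,0],
  [0,0,0.001,0,0.001,0],
  [0,0,0.001,0,0.001,0],
])

```text
clock: 17.38
tool_pos: [0.5876, 0.0005, 0.0432]
eef_rot: [0.06, 0.998, -0.0, 0.001]
contact_force: [0.5, 1.0, -0.0]
opening: 0.567
```

Run:
```python
from h import *
T,im=shot("w10"); X=T[:3,3]; v=circ(T,im,X[2]+.014,X[0],X[1],.0265,half=.06,tol=.15); 
find("tape_roll",T,X[2]+.014)
cv2.imwrite("pics/r10.png",np.hstack([v[:,:360],im[60:480,100:540]]))
go([.584,.001,.006],1.452)
```

```text
tape_roll box [261. 243. 385. 345.] 0.86 [0.5779 0.0032 0.0572]
tape_roll box [292.  74. 347. 128.] 0.47 [0.5062 0.0107 0.0572]
go d [0.0048 0.     0.0385] rot [ 0.     0.005 -0.002] tcp [5.885e-01 4.000e-04 4.450e-02]
```

View pics/r10.png

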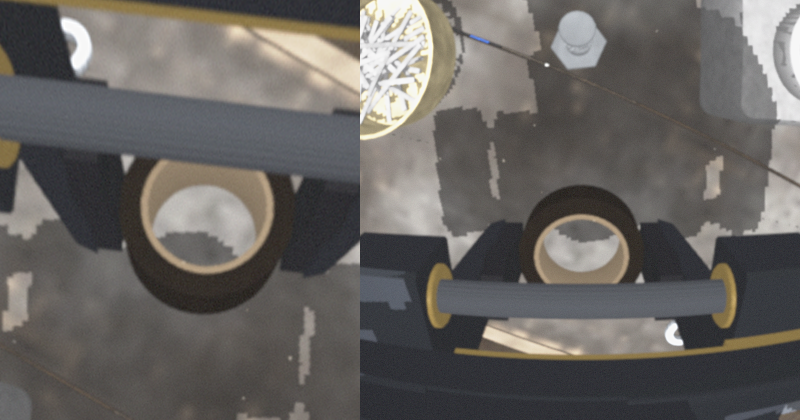

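>>> play_rows([
  [0.002,0,0.013,0,0.003,0],
  [0.002,0,0.012,0,0.003,0],
  [0.001,0,0.007,0,0.001,0],
  [0,0,0.002,0,0.001,0],
])

```text
clock: 17.87
tool_pos: [0.5863, -0.0004, 0.0119]
eef_rot: [0.062, 0.998, 0.001, 0.002]
contact_force: [0.6, 0.6, -0.4]
opening: 0.568
```

Run:
```python
from h import *
go([.584,.001,.006],1.452); print(r.get_state()["contact_force"])
```

```text
go d [0.0025 0.0011 0.0059] rot [ 0.002  0.005 -0.005] tcp [ 5.863e-01 -4.000e-04  1.190e-02]
[ 0.59447401  0.57760035 -0.44341933]
```

>>> play_rows([
  [0.001,0.0005,0.003,0,0.002,0],
  [0.001,0.0005,0.002,0,0.002,0],
  [0.0005,0,0.0015,0,0.001,0],
  [0,0,0.001,0,0,0],
])

```text
clock: 18.2
tool_pos: [0.5838, 0.0009, 0.0046]
eef_rot: [0.062, 0.998, 0.0, -0.0]
contact_force: [-3.9, -0.4, 16.6]
opening: 0.569
```

>>> play_rows([
  [0,0,0,0,0,0],
  [0,0,0,0,0,0],
  [0,0,0,0,0,0],
  [0,0,-0.01,0,0,0],
  [0,0,-0.03,0,0,0],
], hand=0.78)

```text
clock: 18.62
tool_pos: [0.5811, 0.0013, 0.0426]
eef_rot: [0.061, 0.998, -0.0, -0.004]
contact_force: [0.8, 0.0, -0.8]
opening: 0.775
```

>>> play_rows([
  [0,0,-0.035,0,0,0],
  [0,0,-0.035,0,0,0],
  [0,0,-0.035,0,0,0],
  [0,0,-0.025,0,0,0],
  [0,0,0,0,0,0],
])

```text
clock: 19.03
tool_pos: [0.583, 0.002, 0.1845]
eef_rot: [0.06, 0.998, 0.0, -0.002]
contact_force: [0.9, -0.3, -0.1]
opening: 0.78
```

Run:
```python
from h import *
T,im=shot("w11"); v=circ(T,im,.019,.584,.001,.0265,half=.06,tol=.15); find("tape_roll",T,.019); find("bolt",T,0)
go([.4245,-.2125,.17],1.452); print(np.round(r.get_state()["q"],2))
```

```text
circ [ 0.583  -0.      0.0269]
tape_roll box [292. 188. 350. 246.] 0.95 [0.5818 0.0032 0.019 ]
tape_roll box [38.  0. 68. 32.] 0.61 [ 0.335  -0.2416  0.019 ]
  tip [54.4 17. ] 0.92 [ 0.326  -0.2548  0.    ]
  tip [320.  214.4] 0.68 [0.5835 0.002  0.    ]
bolt box [304. 112. 333. 135.] 0.82 [0.5022 0.0105 0.    ]
bolt box [389.  84. 485. 170.] 0.55 [0.5149 0.117  0.    ]
  tip [315.4 125.2] 0.65 [0.5032 0.0077 0.    ]
go d [ 0.1275 -0.2307  0.01  ] rot [-0.003 -0.015 -0.002] tcp [0.5789 0.0012 0.1774]
[ 0.13  0.73 -0.36  1.75  0.35  0.74  1.04]
```

>>> play_rows([
  [0.016,-0.029,0,0,-0.005,0],
  [0.016,-0.029,0,0,-0.005,0],
  [0.016,-0.029,0,0,0,0],
  [0.016,-0.029,0,0,0,0],
  [0.016,-0.029,0,0,0,0],
], hand=0.6)

```text
clock: 19.7
tool_pos: [0.4803, -0.1271, 0.1706]
eef_rot: [0.052, 0.999, 0.004, -0.006]
contact_force: [0.3, -0.3, 0.3]
opening: 0.599
```

>>> play_rows([
  [0.016,-0.029,0,0,0,0],
  [0.016,-0.029,0,0,0,0],
  [0.01,-0.015,0,0,0,-0.12],
  [0,0,0,0,0,-0.12],
  [0,0,0,0,0,-0.12],
])

```text
clock: 20.12
tool_pos: [0.4158, -0.2045, 0.1632]
eef_rot: [-0.129, 0.992, 0.007, -0.017]
contact_force: [0.2, 0.1, -0.2]
opening: 0.6
```

>>> play_rows([
  [0,0,0,0,0,-0.12],
  [0,0,0,0,0,-0.12],
  [0,0,0,0,0,-0.12],
  [0,0,0,0,0,-0.12],
  [0,0,0,0,0,-0.12],
])

```text
clock: 20.53
tool_pos: [0.4092, -0.2046, 0.1564]
eef_rot: [-0.427, 0.904, 0.018, -0.02]
contact_force: [-0.4, -0.6, -0.5]
opening: 0.598
```

>>> play_rows([
  [0,0,0,0,0,-0.12],
  [0,0,0,0,0,-0.12],
  [0,0,0,0,0,-0.12],
  [0,0,0,0,0,0],
  [0,0,0,0,0,0],
])

```text
clock: 20.95
tool_pos: [0.4045, -0.2028, 0.1498]
eef_rot: [-0.588, 0.808, 0.029, -0.018]
contact_force: [-0.0, 0.5, -0.7]
opening: 0.599
```

Run:
```python
from h import *
go([.4245,-.2125,.15],2.997); print(np.round(r.get_state()["q"],2))
```

```text
go d [ 0.0031 -0.022  -0.0017] rot [ 0.068  0.01  -0.167] tcp [ 0.4045 -0.2028  0.1498]
[ 0.82  0.75 -0.76  2.08  0.78  0.71  2.37]
```

>>> play_rows([
  [0,-0.003,-0.001,0,0,0.122],
  [0,0,-0.001,0,0,0.122],
  [0,0,-0.001,0,0,0.122],
  [0,0,-0.001,0,0,0.122],
  [0,0,-0.001,0,0,0.122],
])

```text
clock: 21.37
tool_pos: [0.4052, -0.2029, 0.151]
eef_rot: [-0.308, 0.951, 0.026, -0.029]
contact_force: [0.1, -0.9, 0.7]
opening: 0.601
```

>>> play_rows([
  [0,0,-0.001,0,0,0.122],
  [0,0,-0.001,0,0,0.122],
  [0,0,-0.001,0,0,0.122],
  [0,0,-0.001,0,0,0.122],
  [0,0,-0.001,0,0,0.122],
])

```text
clock: 21.78
tool_pos: [0.4042, -0.2022, 0.1542]
eef_rot: [-0.001, 0.999, 0.016, -0.037]
contact_force: [0.5, -0.3, -0.3]
opening: 0.599
```

>>> play_rows([
  [0,0,-0.001,0,0,0.122],
  [0,0,-0.001,0,0,0.122],
  [0,0,-0.001,0,0,0.122],
  [0,0,-0.001,0,0,0.122],
  [0,0,-0.001,0,0,0.122],
])

```text
clock: 22.2
tool_pos: [0.4036, -0.2016, 0.1577]
eef_rot: [0.306, 0.951, 0.003, -0.042]
contact_force: [-0.2, 0.4, -0.5]
opening: 0.6
```

>>> play_rows([
  [0,0,-0.001,0,0,0.122],
  [0,0,-0.001,0,0,0.122],
  [0,0,-0.001,0,0,0.122],
  [0,0,-0.001,0,0,0.122],
  [0,0,-0.001,0,0,0.122],
])

```text
clock: 22.62
tool_pos: [0.4033, -0.201, 0.1614]
eef_rot: [0.583, 0.811, -0.011, -0.041]
contact_force: [0.1, -0.2, -0.2]
opening: 0.602
```

Run:
```python
from h import *
go([.4245,-.2125,.15],2.997); print(np.round(r.get_state()["q"],2))
```

```text
go d [-0.0182  0.0171  0.0093] rot [-0.077 -0.038  0.468] tcp [ 0.4033 -0.201   0.1614]
[ 0.4   0.63 -0.06  2.08  0.07  0.51  0.61]
```

>>> play_rows([
  [-0.004,0.004,0.001,-0.02,-0.01,0.118],
  [-0.004,0.004,0.001,-0.02,-0.01,0.118],
  [-0.004,0.004,0.001,-0.02,-0.01,0.118],
  [-0.004,0.002,0.001,-0.02,-0.01,0.1],
  [0,0,0,0,0,0],
])

```text
clock: 23.03
tool_pos: [0.4197, -0.2143, 0.155]
eef_rot: [0.762, 0.648, -0.001, 0.003]
contact_force: [-0.6, 0.5, 0.5]
opening: 0.603
```

Run:
```python
from h import *
T,im=shot("w12"); find("spark_plug",T,.01); v=rectify(T,im,.0105,.4245,-.2125,.05,420)
cv2.imwrite("pics/r12.png",np.hstack([v,im[20:440,150:530]]))
go([.4245,-.2125,.15],2.997); print(np.round(r.get_state()["q"],2))
```

```text
spark_plug box [320. 176. 345. 261.] 0.85 [ 0.4299 -0.2115  0.01  ]
  tip [330.  213.8] 0.75 [ 0.4288 -0.2095  0.    ]
go d [0.0019 0.004  0.0052] rot [ 0.004  0.004 -0.008] tcp [ 0.4202 -0.2138  0.1552]
[ 0.33  0.64  0.07  2.11 -0.1   0.39  0.32]
```

View pics/r12.png

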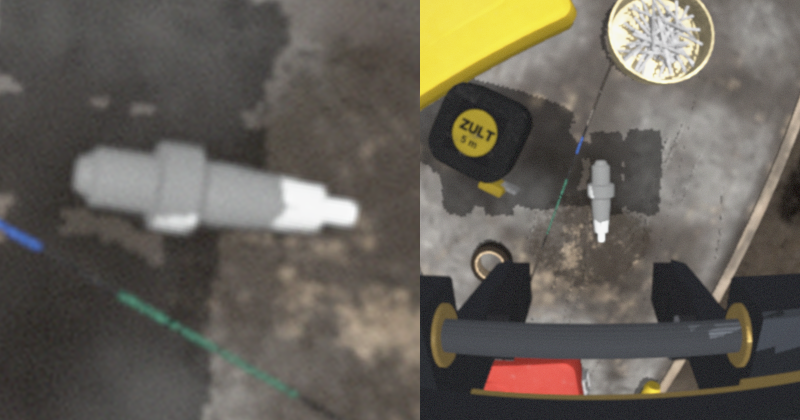

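>>> play_rows([
  [-0.003,-0.003,0.03,0.001,0.001,0.005],
  [-0.003,-0.003,0.03,0.001,0.001,0],
  [-0.003,-0.002,0.03,0.001,0.001,0],
  [0,0,0.01,0,0,0],
  [0,0,0,0,0,0],
], hand=0.5)

```text
clock: 23.6
tool_pos: [0.4156, -0.2222, 0.053]
eef_rot: [0.758, 0.652, 0.003, 0.003]
contact_force: [0.4, 0.3, -1.0]
opening: 0.497
```

Run:
```python
from h import *
go([.4292,-.2055,.006],3.015)
```

```text
go d [0.0186 0.0105 0.0471] rot [ 0.009 -0.    -0.023] tcp [ 0.4156 -0.2222  0.053 ]
```

>>> play_rows([
  [0.007,0.004,0.008,0.003,0,-0.008],
  [0.006,0.004,0.008,0.003,0,-0.008],
  [0.005,0.002,0.004,0.003,0,-0.006],
  [0,0,0,0,0,0],
])

```text
clock: 23.93
tool_pos: [0.431, -0.204, 0.0324]
eef_rot: [0.749, 0.662, 0.001, 0.0]
contact_force: [0.2, 0.5, 0.2]
opening: 0.496
```

Run:
```python
from h import *
go([.4292,-.2055,.006],3.015)
```

```text
go d [-0.0018 -0.0017  0.0264] rot [ 0.002 -0.002  0.004] tcp [ 0.431  -0.204   0.0324]
```

>>> play_rows([
  [-0.001,-0.001,0.012,0.001,-0.001,0.002],
  [-0.001,-0.001,0.012,0.001,-0.001,0.002],
  [0,0,0.002,0,0,0],
  [0,0,0.001,0,0,0],
])

```text
clock: 24.27
tool_pos: [0.4326, -0.2041, 0.0068]
eef_rot: [0.749, 0.663, 0.001, 0.002]
contact_force: [-0.4, -0.4, -0.9]
opening: 0.504
```

Run:
```python
from h import *
go([.4292,-.2055,.006],3.015)
```

```text
go d [-0.0018 -0.0033  0.0008] rot [0.005 0.001 0.005] tcp [ 0.4326 -0.2041  0.0068]
```

>>> play_rows([
  [-0.001,-0.002,0.0008,0.002,0,0],
  [-0.001,-0.0015,0.0008,0.001,0,0],
  [0,-0.0004,0.0006,0.001,0,0],
  [0,0,0.0006,0.001,0,0],
  [0,0,0.0006,0.001,0,0],
], hand=0.1, squeeze=15)

```text
clock: 24.68
tool_pos: [0.4293, -0.2059, 0.006]
eef_rot: [0.748, 0.663, -0.0, 0.001]
contact_force: [-0.1, 1.5, 7.3]
opening: 0.238
```

>>> play_rows([
  [0,0,0.0005,0,0,0],
  [0,0,0.0005,0,0,0],
])

```text
clock: 24.85
tool_pos: [0.4293, -0.206, 0.006]
eef_rot: [0.748, 0.663, -0.0, 0.001]
contact_force: [-1.4, -0.7, 5.6]
opening: 0.238
```

Run:
```python
from h import *
go([.5715,-.092,.1],3.015)
```

```text
go d [ 0.1301  0.1276 -0.094 ] rot [0.002 0.002 0.006] tcp [ 0.4293 -0.206   0.006 ]
```

>>> play_rows([
  [0,0,-0.02,0,0,0],
  [0,0,-0.035,0,0,0],
  [0,0,-0.035,0,0,0],
  [0.013,0.0125,-0.01,0,0,0],
  [0.026,0.025,0,0,0,0],
])

```text
clock: 25.27
tool_pos: [0.4644, -0.1768, 0.1087]
eef_rot: [0.753, 0.658, -0.004, -0.002]
contact_force: [0.1, 0.3, -0.8]
opening: 0.239
```

>>> play_rows([
  [0.026,0.025,0,0,0,0],
  [0.026,0.025,0,0,0,0],
  [0.026,0.025,0,0,0,0],
  [0,0,0,0,0,0],
  [0,0,0,0,0,0],
])

```text
clock: 25.68
tool_pos: [0.5593, -0.1008, 0.1105]
eef_rot: [0.751, 0.66, 0.0, 0.001]
contact_force: [0.6, -0.9, 0.3]
opening: 0.24
```

Run:
```python
from h import *
go([.5717,-.0924,.03],3.015); s=r.get_state();print(np.round(s["q"],2),s["opening"])
```

```text
go d [0.01   0.0111 0.0805] rot [ 0.002  0.    -0.002] tcp [ 0.5593 -0.1008  0.1105]
[ 0.02  0.8   0.12  1.86 -0.19  0.49  0.15] 0.23988618789467392
```

>>> play_rows([
  [0.005,0.005,0.022,0,0,0],
  [0.004,0.005,0.022,0,0,0],
  [0.001,0.001,0.022,0,0,0],
  [0,0,0.002,0,0,0],
  [0,0,0.001,0,0,0],
])

```text
clock: 26.1
tool_pos: [0.5714, -0.0932, 0.04]
eef_rot: [0.751, 0.66, 0.001, 0.001]
contact_force: [0.1, -0.0, -0.9]
opening: 0.231
```

Run:
```python
from h import *
go([.5717,-.0924,.007],3.015)
T,im=shot("w13"); find("spark_plug",T,T[2,3]+.005); cv2.imwrite("pics/r13.png",im)
```

```text
go d [0.0008 0.     0.033 ] rot [ 0.003  0.001 -0.003] tcp [ 0.5714 -0.0932  0.04  ]
spark_plug box [296. 247. 346. 389.] 0.71 [ 0.571  -0.0978  0.045 ]
  tip [320.6 313.9] 0.63 [ 0.5682 -0.1188  0.    ]
```

View pics/r13.png

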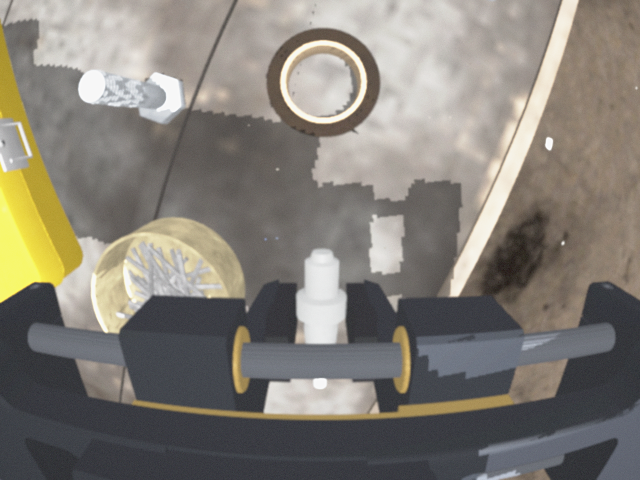

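>>> play_rows([
  [0.0005,0,0.012,0.001,0,0],
  [0,0,0.012,0.001,0,0],
  [0,0,0.004,0,0,0],
  [0,0,0.001,0,0,0],
])

```text
clock: 26.58
tool_pos: [0.5742, -0.0943, 0.0132]
eef_rot: [0.752, 0.659, 0.003, 0.004]
contact_force: [-1.1, -0.4, -0.3]
opening: 0.237
```

Run:
```python
from h import *
go([.5717,-.0924,.006],3.015)
```

```text
go d [ 0.0016 -0.0028  0.0071] rot [ 0.009  0.001 -0.004] tcp [ 0.5742 -0.0943  0.0132]
```

>>> play_rows([
  [0.001,-0.001,0.004,0.004,0,0],
  [0.0005,-0.001,0.003,0.004,0,0],
  [0,0,0.0015,0.001,0,0],
  [0,0,0.001,0,0,0],
])

```text
clock: 26.92
tool_pos: [0.5725, -0.0928, 0.0053]
eef_rot: [0.752, 0.659, -0.0, 0.0]
contact_force: [-2.2, 0.6, 8.7]
opening: 0.235
```

>>> play_rows([
  [0,0,0,0,0,0],
  [0,0,0,0,0,0],
  [0,0,0,0,0,0],
  [0,0,-0.01,0,0,0],
  [0,0,-0.03,0,0,0],
], hand=0.35)

```text
clock: 27.33
tool_pos: [0.5695, -0.0917, 0.0424]
eef_rot: [0.752, 0.659, -0.003, -0.003]
contact_force: [0.8, -0.8, -0.2]
opening: 0.35
```

>>> play_rows([
  [0,0,-0.035,0,0,0],
  [0,0,-0.035,0,0,0],
  [0,0,-0.035,0,0,0],
  [0,0,-0.035,0,0,0],
  [0,0,-0.035,0,0,0],
])

```text
clock: 27.75
tool_pos: [0.5676, -0.0911, 0.2241]
eef_rot: [0.752, 0.659, -0.006, -0.007]
contact_force: [1.1, 0.5, 1.0]
opening: 0.35
```

>>> play_rows([
  [-0.02,-0.01,-0.02,0,0,0],
  [-0.02,-0.01,-0.02,0,0,0],
  [-0.02,-0.01,-0.02,0,0,0],
  [0,0,0,0,0,0],
  [0,0,0,0,0,0],
])

```text
clock: 28.17
tool_pos: [0.5333, -0.1481, 0.2993]
eef_rot: [0.751, 0.66, 0.001, 0.001]
contact_force: [-0.4, 1.2, -1.4]
opening: 0.351
```

Run:
```python
from h import *
T,im=shot("w14"); 
print(np.round(T[:3,3],3))
for q,z in (("cast_block",.047),("tin",.036),("bearing",.062),("bolt",0),("tape_roll",.019),("spark_plug",.0105)): find(q,T,z)
circ(T,im,.036,.4913,-.0907,.0385,tol=.08)
t=r.snapshot("top")
for q in ("tape_measure","screwdriver_yel","cast_block","tin"):
  for d in r.tip_of(q,"top")[:1]: print(q,np.round(d["uv"],1),np.round(pix2w("top",d["uv"],0),3))
v=rectify(T,im,.01,.54,-.02,.2,600); cv2.imwrite("pics/r14.png",v)
```

```text
[ 0.533 -0.148  0.299]
cast_block box [245.   0. 306.  25.] 0.85 [0.5123 0.0659 0.047 ]
cast_block box [267.  51. 288.  77.] 0.5 [0.5077 0.0063 0.047 ]
tin box [241. 116. 315. 188.] 0.9 [ 0.4942 -0.089   0.036 ]
  tip [278.6 151. ] 0.58 [ 0.4907 -0.0887  0.    ]
bolt box [265.  54. 288.  76.] 0.68 [0.5024 0.0157 0.    ]
bolt box [328.  39. 371.  87.] 0.67 [0.5879 0.0062 0.    ]
bolt box [271. 383. 294. 414.] 0.27 [ 0.4364 -0.4473  0.    ]
  tip [278.1  69.4] 0.94 [0.5034 0.0096 0.    ]
tape_roll box [328.  42. 374.  87.] 0.82 [0.587  0.0007 0.019 ]
tape_roll box [167. 280. 195. 296.] 0.63 [ 0.3366 -0.2407  0.019 ]
  tip [347.2  66.3] 0.77 [0.5847 0.0024 0.    ]
  tip [181.4 291.7] 0.65 [ 0.327  -0.2534  0.    ]
  tip [279.6 149.3] 0.47 [ 0.4922 -0.0869  0.    ]
spark_plug box [341. 123. 358. 180.] 0.9 [ 0.5737 -0.0994  0.0105]
  tip [348.1 149. ] 0.68 [ 0.5731 -0.0972  0.    ]
circ [ 0.4941 -0.0894  0.0388]
tape_measure [337.8 288.2] [ 0.353 -0.143  0.   ]
screwdriver_yel [478.1 253.8] [ 0.415 -0.487  0.   ]
tin [313.3 234.2] [ 0.489 -0.092  0.   ]
```

View pics/r14.png

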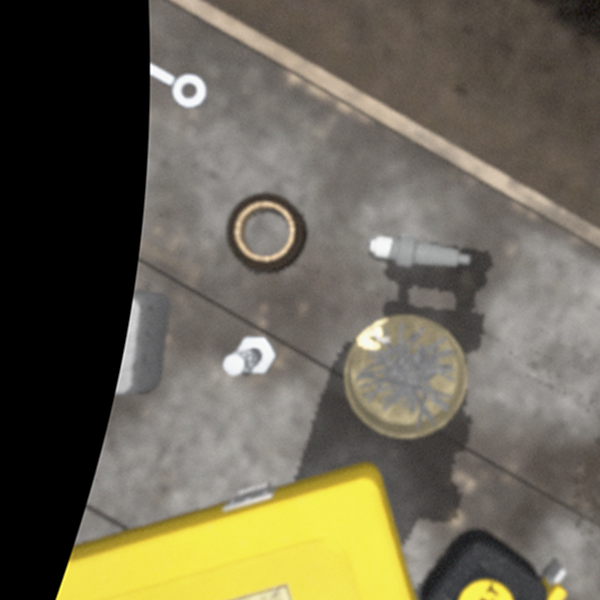

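```bash
python3 -c "
from plant import r
print(r.finish_job())"
```

```text
the job is handed in; nothing more can be done
None
```

I handed the job in at about 29 s of the 104 s, with all four parts placed and released; no verdict came back. These are the last positions I measured (x, y in m):

| Part | Measured at | Target | Off by |
|---|---|---|---|
| Bearing, flat on the casting | 0.515, 0.110 | 0.515, 0.109 (bore) | about 1 mm |
| Bolt, upright on the row | 0.503, 0.010 | 0.503, 0.009 | about 1 mm |
| Tape roll (the 53 mm one) | 0.583–0.587, 0.001 | 0.583, 0.000 | up to 4 mm |
| Spark plug, lying | 0.573, −0.098 | 0.571, −0.100 | about 3 mm |

- **Landmarks and bystanders:** the tin read within about 4 mm of its start, and the screwdriver about 6 mm off. The tape measure read about 9 mm off, but nothing came near it, so I put that down to the detector.
- **What the last check missed:** the casting was only partly in the last wrist picture, and the detector did not find it in the top view. The casting and bearing therefore rest on the check made just after the bearing was released, and I did not go near them afterwards.
- **Where checks disagreed:** the detectors also gave some wrong hits, such as the roll or part of the casting labelled as a bolt. I ignored those after comparing them with the pictures.
- **Budget:** I viewed 15 pictures, one past the 14 allowed.

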